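Set the coffee grinder's cross-started lid and screw it home

TASK

The white lid on the small coffee grinder has been put on wrong: it rides high on top of the thread. Without taking it off, turn it back (counter-clockwise seen from above) until it can drop down into the thread, let it down, then screw it forward (clockwise) until it is fully home, with its nose over the front mark, and let go. Leave the sugar pot and the pepper mill standing where they are.

Things in the scene. Friction and masses are not known exactly. Their poses are not given: they have to be found in the camera images.
- grinder: Coffee grinder, fixed: steel drum, 96 mm wide. Origin: centre of underside; z up; +x to its front (switch, white bar mark on the black collar). White dot on the collar 60 deg counter-clockwise from the bar, seen from above. Lid drops in with its nose at the dot (+-10 deg), origin from 110 to 98 mm above this one; turned 60 deg clockwise to a stop it sinks 3 mm more, at 45 to 10 deg (2 mm play).
- lid: White lid, 82 mm wide, 60 g, loose. Origin: centre of its lower edge; z up; +x to its nose, the thin low pointer on top. Black grip bar along x: 14 mm thick, x -26 to 18, z 28 (lid's flat top) to 52 mm; take it at the axis. Starts level on the thread, origin 110 mm above the grinder's, nose 8 to 36 deg counter-clockwise of its front. Closed: origin 95 mm above the grinder's, x axes in line.
- sugar_pot: Bystander: round green pot with a wooden lid and a knob, 76 mm in diameter, 100 mm tall, loose. Origin: centre of its underside.
- pepper_mill: Bystander: brown waisted wooden mill, 58 mm in diameter, 150 mm tall, loose. Origin: centre of its underside.
Not all that is in view belongs to the job. What is meant by the lid is not red, and is the smaller of those in its own colour.

How it is judged:
By the outcome, as a careful person would: the job done as asked, in the order asked, and still so for the second after the job is handed in, with the robot touching nothing.
It also fails if it takes over 35 s, if anything falls off the work surface, if the arm or the gripper's body presses on something with over 40 N, if the wrist force passes 120 N, or if a joint passes its speed limit or range.

ROBOT

A 6-joint arm with a two-finger parallel gripper is mounted at the origin on a cart in front of the work surface, level with it; the furniture and walls round the work are solid. World frame = base frame: x ahead of the robot, y to its left, z up, the work surface at z = 0. Lengths are in m, angles in rad, forces in N, time in s.
With the tool pointing down it reaches from about 0.375 to 0.975 m from the base axis. Payload 3.8 kg.
Tool frame: the origin (TCP) lies midway between the tips of the shut fingers; the grasp point (between the pads) lies 19 mm behind it; z points along the fingers, y is the line along which they close (so a half turn about z gives the same grasp; the last joint's range is limited). The gripper opens to 88 mm and grips with 3 to 60 N. Pads are 18 mm wide; open, the fingers measure 123 mm over their backs; the gripper's body (75 mm by 187 mm) begins 45 mm behind the grasp point.
Start: joints at [1.212, 0.264, 1.604, -0, 1.274, -0.037], TCP at [0.213, 0.64, 0.239] pointing down, gripper open.
Joint ranges: [-2.63, 2.63], [-0.94, 2.18], [0.31, 2.57], [-1.31, 4.45], [0, 2.66], [-2.55, 2.55]. Speed limits (rad/s): [2.57, 2.57, 3.14, 3.14, 3.14, 3.14].

INTERFACE

Orientations are given as a rotation vector (axis times angle).
In Python, from workcell import robot gives the robot as it stands. Calls block until the motion is done:
- robot.reach(position, orientation): joint-space move of the TCP to a pose.
- robot.move_l(position, ori=None, feed=0.15, guard=None): straight line of the TCP; ori=None keeps the orientation; feed is the mean speed in m/s. With guard (N) it stops when the force on the tool has changed by that much, and returns True; else False.
- robot.move_joints(angles): joint-space move.
- robot.gripper_to(opening, strength=None): finger opening in m; strength is the grip in N (None keeps the last); returns when the fingers have stopped.
- robot.sleep(seconds).
- robot.inverse_kinematics(position, orientation): joint angles nearest the present ones, or None.
- robot.read_state(): the state.
- robot.get_image(name): name is "side" or "top" or "wrist"; returns a dict with "color" (400x640x3 uint8, red, green, blue), "range_z" (400x640 float32, m along the optical axis (not along the pixel's ray), 0 where there is no reading), "fx", "fy", "cx", "cy" (pixels), "dist_coeffs" ([k1, k2, p1, p2, k3] as OpenCV has them; the pictures are not rectified), "R" (3x3) and "t" (3): a world point X has camera coordinates R X + t; the wrist camera has in their place "tool_from_camera" (4x4, takes a point from camera to tool coordinates, whose origin is the TCP and whose axes are the flange's). Camera axes: x right, y down, z forward; pixel columns grow to the right and rows downward; lengths in m; the calibration is good to about 2 mm. A picture is of the moment at which its call begins: read the wrist's pose just before it.
A pose or a line that the arm cannot do raises robot.Unreachable and nothing moves.
- robot.sign_off(): hands the job in; it is judged then, once.
The state is a dict: "time": time; "joints": joint angles; "qvel": joint speeds; "effort": joint torques, N m; "position": TCP position; "tool_rot": TCP orientation; "force": force on the tool from outside, world axes, zero at the start; "moment": the same for the moment, N m; "grip_width": finger opening in m; "grasp_force": force on a finger pad.
Only numpy, scipy, OpenCV 4.12 (cv2) and the standard library are available. Lean on these libraries where they do the work, as an engineer would, in place of code of your own. Each camera call takes 0.05 s, during which the arm holds its last target. There are 200 camera calls.

## Working session

There is one attempt and no reset: what is moved stays moved. The work goes in short steps, each a Python script; the robot and the scene stay as the last script left them, time stands still between calls to the robot, and variables do not carry over. Pictures are saved under pics/ and viewed, at most 10 in all, crops included, and the job is handed in when it is done.

```bash
mkdir -p pics; ls; python3 - <<'E'
from workcell import robot
import cv2,pickle
d={}
for n in("top","side"):
    d[n]=robot.get_image(n); cv2.imwrite(f"pics/{n}0.png",d[n]["color"][:,:,::-1])
    print(n,d[n]["R"],d[n]["t"],d[n]["fx"],d[n]["dist_coeffs"])
pickle.dump(d,open("d0.pkl","wb"))
s=robot.read_state();print(s)
E
```

```text
pics
top [[-0.02408973 -0.99932041  0.02789984]
 [-0.99292961  0.02067222 -0.11689075]
 [ 0.11623456 -0.03051845 -0.99275281]] [-0.07302015  0.56828816  0.87017873] 363.7005234142425 [-0.05700115  0.          0.          0.          0.        ]
side [[-0.99770986 -0.06742025 -0.00543538]
 [-0.02502117  0.44253977 -0.89639974]
 [ 0.06284086 -0.89421086 -0.44321322]] [0.55464273 0.12003582 0.95862253] 463.0993248932009 [0.02805032 0.         0.         0.         0.        ]
{'time': 0.1, 'joints': array([ 1.21209210e+00,  2.64683739e-01,  1.60524430e+00,  1.76683706e-06,
        1.27371140e+00, -3.69170254e-02]), 'qvel': array([ 0.00035614, -0.002347  , -0.00122223,  0.00058573,  0.00108303,
       -0.00109347]), 'effort': array([-1.88175295e-04, -5.03620577e+01, -3.58075511e+01,  7.30903144e-02,
        2.32451392e-02, -5.71726525e-05]), 'position': array([0.21326053, 0.63973912, 0.23750482]), 'tool_rot': array([-0.50322003, -3.10061711,  0.00315145]), 'force': array([ 1.193349  , -0.58830073, -0.22579463]), 'moment': array([-0.01541746,  0.04623553, -0.01279251]), 'grasp_force': 0.0, 'grip_width': 0.08841495548877593}
```

View pics/top0.png

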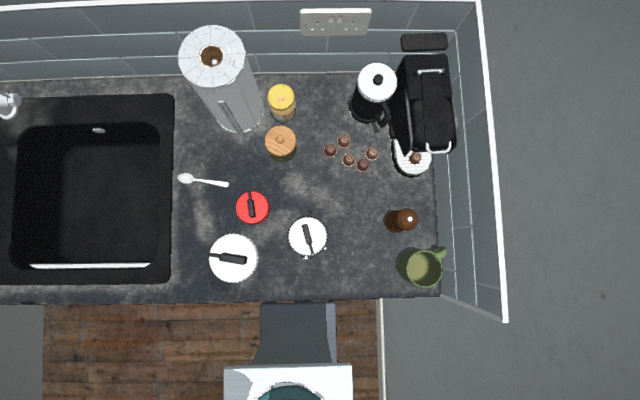

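View pics/side0.png

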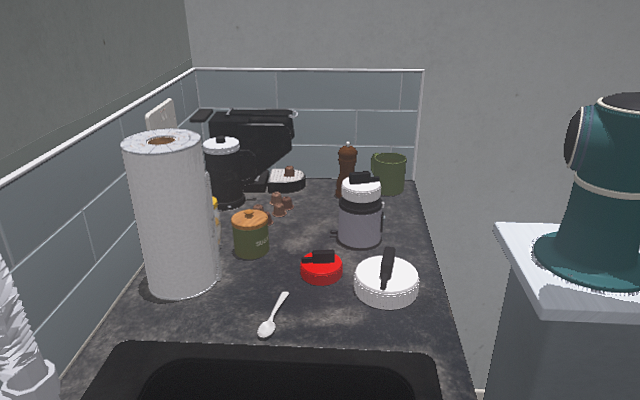

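Candidates for the lid: white lid on the grinder (top 307,236; side 361,188), larger white lid lying on the counter (top 233,258; side 386,280), red lid (top 252,207). The one on the grinder fits: it is white, the smaller of the two whites, and sits on the drum. I'll confirm in a crop and measure it.

```bash
cat > h.py <<'E'
import numpy as np,cv2,pickle
def rays(im,uv,R=None,t=None):
    R=im["R"] if R is None else R; t=im["t"] if t is None else t
    K=np.array([[im["fx"],0,im["cx"]],[0,im["fy"],im["cy"]],[0,0,1]])
    n=cv2.undistortPoints(np.array(uv,float).reshape(-1,1,2),K,np.array(im["dist_coeffs"])).reshape(-1,2)
    return -R.T@t,np.c_[n,np.ones(len(n))]@R
def onplane(im,uv,z,R=None,t=None):
    c,d=rays(im,uv,R,t); return c+d*((z-c[2])/d[:,2])[:,None]
def points(im,mask,R=None,t=None):
    v,u=np.nonzero(mask&(im["range_z"]>0)); c,d=rays(im,np.c_[u,v],R,t)
    return c+d*im["range_z"][v,u][:,None]
E
python3 - <<'E'
from h import *
d=pickle.load(open("d0.pkl","rb"))
a=d["top"];b=d["side"]
A=cv2.resize(a["color"][205:270,275:340],(400,400),interpolation=cv2.INTER_CUBIC)
B=cv2.resize(b["color"][160:260,310:410],(400,400),interpolation=cv2.INTER_CUBIC)
cv2.imwrite("pics/crop0.png",np.hstack([A,B])[:,:,::-1])
def blob(im,pt):
    c=im["color"].astype(int); m=((c.min(2)>150)&(c.max(2)-c.min(2)<30)).astype(np.uint8)
    m=cv2.morphologyEx(m,cv2.MORPH_CLOSE,np.ones((11,11),np.uint8))
    n,l,s,ce=cv2.connectedComponentsWithStats(m); k=l[pt[1],pt[0]]; print(k,s[k],ce[k]); return l==k
for pt in((318,236),(233,245)):
    m=blob(a,pt); P=points(a,m); z=np.median(P[:,2])
    cs,_=cv2.findContours(m.astype(np.uint8),0,2); cn=max(cs,key=cv2.contourArea)
    (u,v),r=cv2.minEnclosingCircle(cn); Q=onplane(a,cn.reshape(-1,2),z)
    (x,y),r=cv2.minEnclosingCircle(Q[:,:2].astype(np.float32)); print("z",z,np.percentile(P[:,2],[5,50,95,99]),"xy",x,y,"r",r)
E
```

```text
54 [ 288  217   39   42 1190] [307.56638655 236.39495798]
z 0.13844370440408815 [0.0961323  0.1384437  0.1622749  0.16381174] xy 0.4674208462238312 -0.05716640129685402 r 0.04539971426129341
58 [ 209  234   50   49 1890] [233.01269841 257.82010582]
z 0.040492686709483416 [0.0304487  0.04049269 0.07447189 0.07621059] xy 0.42422041296958923 0.12461595237255096 r 0.06001212075352669
```

View pics/crop0.png

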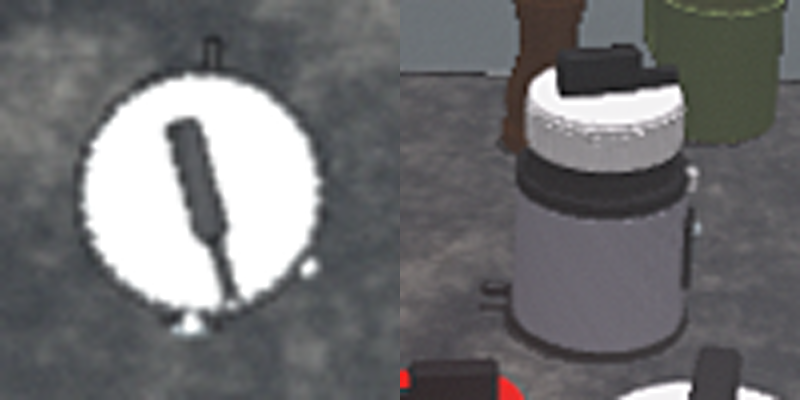

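The crop confirms it: small white lid on the drum (r ≈ 41 mm, top at z = 0.138, as expected) versus the r ≈ 60 mm lid on the counter. Nose lies between bar (crop 190,322) and dot (308,268). Next comes a wrist view from above.

```bash
cat >> h.py <<'E'
from scipy.spatial.transform import Rotation as Ro
def down(deg): return (Ro.from_euler('z',deg,degrees=True)*Ro.from_euler('x',180,degrees=True)).as_rotvec()
def wrist(robot):
    s=robot.read_state(); im=robot.get_image("wrist")
    T=np.eye(4);T[:3,:3]=Ro.from_rotvec(s["tool_rot"]).as_matrix();T[:3,3]=s["position"]
    W=np.linalg.inv(T@im["tool_from_camera"]); im["R"]=W[:3,:3];im["t"]=W[:3,3]; return im
E
python3 - <<'E'
from h import *
from workcell import robot
for p in(18,198):
  for dd in(-25,0,50):
    q=robot.inverse_kinematics([.467,-.057,.16],down(p+dd)); print(p,dd,None if q is None else np.round(q,2))
robot.reach([.467,-.057,.30],down(18))
im=wrist(robot); print(robot.read_state()["time"],im["tool_from_camera"].round(3))
pickle.dump(im,open("w0.pkl","wb")); cv2.imwrite("pics/w0.png",im["color"][:,:,::-1])
E
```

```text
18 -25 [-0.17 -0.06  2.11  0.    1.09  1.52]
18 0 [-0.17 -0.06  2.11  0.    1.09  1.08]
18 50 [-0.17 -0.06  2.11 -0.    1.09  0.21]
198 -25 [-0.17 -0.06  2.11  0.    1.09 -1.62]
198 0 [-0.17 -0.06  2.11  0.    1.09 -2.06]
198 50 None
2.7833 [[-0.001 -0.964 -0.266  0.069]
 [ 1.    -0.    -0.001 -0.   ]
 [ 0.001 -0.266  0.964 -0.146]
 [ 0.     0.     0.     1.   ]]
```

View pics/w0.png

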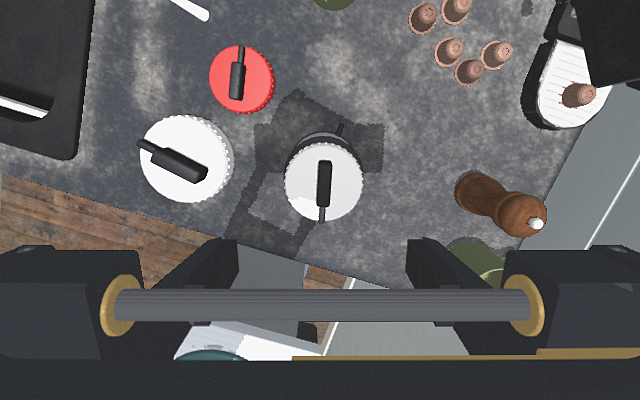

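```bash
python3 - <<'E'
from h import *
d=pickle.load(open("d0.pkl","rb")); a=d["top"];b=d["side"]; w=pickle.load(open("w0.pkl","rb"))
def lid(im,pt,name):
    c=im["color"].astype(int); wh=((c.min(2)>140)&(c.max(2)-c.min(2)<30)).astype(np.uint8)
    n,l,s,ce=cv2.connectedComponentsWithStats(wh); k=l[pt[1],pt[0]]
    cn=max(cv2.findContours((l==k).astype(np.uint8),0,1)[0],key=cv2.contourArea); cn=cv2.convexHull(cn)
    Q=onplane(im,cn.reshape(-1,2),.138); e=cv2.minEnclosingCircle(Q[:,:2].astype(np.float32))
    hull=cv2.fillConvexPoly(np.zeros(wh.shape,np.uint8),cn,1)
    g=((c.max(2)<80)&(hull>0)).astype(np.uint8); n,l,s,ce=cv2.connectedComponentsWithStats(g); k=1+np.argmax(s[1:,4])
    P=points(im,l==k); T=P[(P[:,2]>.155)]; v,u=np.nonzero(l==k)
    r=cv2.minAreaRect(onplane(im,np.c_[u,v],.162)[:,:2].astype(np.float32))
    m=T[:,:2].mean(0); ev=np.linalg.svd(T[:,:2]-m)[2][0]; print(name,s[k],"circle",e,"z",np.percentile(P[:,2],[50,95]),"bar",m,"ang",np.degrees(np.arctan2(ev[1],ev[0]))%180)
    ln=(T[:,:2]-m)@ev; print(" length",np.percentile(ln,[1,99]),r)
    return P
lid(a,(318,236),"top"); lid(w,(345,190),"wrist")
# marks in top: bright blobs outside the lid
g=cv2.cvtColor(a["color"],cv2.COLOR_RGB2GRAY)
for box in((318,243,330,254),(298,255,313,262)):
    x0,y0,x1,y1=box; s=g[y0:y1,x0:x1]; print(s)
for z in(.085,.09,.095,.1): print(z,onplane(a,[(325,248.5),(306,257.3)],z).round(4).tolist(),onplane(b,[(383,203)],z).round(4))
E
```

```text
top [302 225   3   3   5] circle ((0.4667300879955292, -0.05538278445601463), 0.045810114592313766) z [0.16231735 0.1624976 ] bar [ 0.49206532 -0.04731425] ang 145.96950200322263
 length [-0.00251586  0.00211518] ((0.49227339029312134, -0.04710843414068222), (0.0028351815417408943, 0.004711377900093794), 62.253440856933594)
wrist [317 160  15  61 653] circle ((0.47372156381607056, -0.055152907967567444), 0.041487954556941986) z [0.16175174 0.16304696] bar [ 0.47747099 -0.05465   ] ang 15.031692727853084
 length [-0.02051385  0.0219503 ] ((0.47086361050605774, -0.0563788041472435), (0.059148095548152924, 0.012866633012890816), 14.734163284301758)
[[255 255 255 255 255 255 249 144  72  79  84  83]
 [255 255 255 255 255 255 229 133  82  84  87  82]
 [255 255 255 255 255 239 145  90  77  83  85  84]
 [255 255 255 255 255 161  99 102  86  78  80  79]
 [255 255 255 255 182 108 137 214 134  81  81  80]
 [255 255 255 217 115 104 242 255 165  87  75  74]
 [255 255 238 148  95  94 201 176 110  83  78  78]
 [255 196 126  97  74  77 106 101  88  85  84  82]
 [235 144  95  75  86  87  84  82  81 
[... 194 characters left out ...]
65  63  50 100 229 222 129  76  87  75  71  62]
 [ 91  93  87  69  63  88 145 255 255 196  92  74  57  75  77]
 [ 92  95  96  94 105 179 190 254 253 191 119  78  60  74  81]
 [ 94  95 101 103 111 125 135 152 138 124 111  91  87  86  89]
 [ 87  95  98 104 104 100  96  97  85  86  82  88  92  92  90]
 [ 86  90  97  96  96 100  96  89  83  84  85  92  95  95  92]]
0.085 [[0.4415, -0.096, 0.085], [0.4225, -0.0517, 0.085]] [[ 0.4206 -0.0716  0.085 ]]
0.09 [[0.4417, -0.0958, 0.09], [0.4227, -0.0517, 0.09]] [[ 0.4215 -0.0615  0.09  ]]
0.095 [[0.4418, -0.0956, 0.095], [0.423, -0.0518, 0.095]] [[ 0.4223 -0.0513  0.095 ]]
0.1 [[0.4419, -0.0954, 0.1], [0.4232, -0.0518, 0.1]] [[ 0.4232 -0.0412  0.1   ]]
```

```bash
cat >> h.py <<'E'
def log(robot,tag=""):
    s=robot.read_state(); print(tag,round(s["time"],2),"pos",s["position"].round(4),"F",s["force"].round(1),"M",s["moment"].round(2),"gw",round(s["grip_width"],4),"gf",round(s["grasp_force"],1),
      "psi",round((Ro.from_rotvec(s["tool_rot"])*Ro.from_euler('x',-180,degrees=True)).as_euler('zyx',degrees=True)[0],1))
E
python3 - <<'E'
from h import *
from workcell import robot
d=pickle.load(open("d0.pkl","rb")); print(onplane(d["top"],[(307.0,235.7)],.138))
C=[.4735,-.0554]
robot.move_l(C+[.20],down(15),feed=.15); log(robot)
print(robot.move_l(C+[.1400],feed=.06,guard=6)); log(robot)
robot.gripper_to(.010,strength=25); log(robot,"grip")
robot.move_l(C+[.1400],down(25),feed=.05); log(robot)
E
```

```text
[[ 0.47134322 -0.05524133  0.138     ]]
 3.6 pos [ 0.4741 -0.0554  0.2007] F [-0.6 -0.   0.2] M [-0.03  0.1  -0.06] gw 0.0881 gf 0.0 psi 15.0
False
 4.75 pos [ 0.4739 -0.0555  0.1405] F [ 1.1  0.6 -0.5] M [-0.05  0.11  0.03] gw 0.088 gf 0.0 psi 15.0
grip 5.86 pos [ 0.4735 -0.0554  0.14  ] F [-0.3  0.2  0.1] M [-0.03  0.15  0.01] gw 0.0137 gf 25.0 psi 15.0
 6.18 pos [ 0.4735 -0.0554  0.14  ] F [-0.5  0.2  0. ] M [-0.02  0.16  0.02] gw 0.0135 gf 25.0 psi 24.8
```

```bash
python3 - <<'E'
from h import *
from workcell import robot
C=[.4733,-.0554]
for p in(34,43,52): robot.move_l(C+[.1400],down(p),feed=.05); log(robot)
print(robot.move_l(C+[.1280],feed=.02,guard=7)); log(robot,"down")
E
```

```text
6.49 pos [ 0.4733 -0.0554  0.14  ] F [ 0.4 -0.2 -1.2] M [-0.08  0.15  0.04] gw 0.0137 gf 25.0 psi 33.7
 6.8 pos [ 0.4733 -0.0554  0.1399] F [-1.  -0.7 -0.1] M [-0.04  0.15  0.02] gw 0.0138 gf 25.0 psi 42.7
 7.11 pos [ 0.4733 -0.0554  0.14  ] F [-1.  -0.5 -0.2] M [-0.08  0.12  0.03] gw 0.0142 gf 25.0 psi 51.7
True
down 7.72 pos [ 0.473  -0.0553  0.1279] F [-0.6 -0.2  4.2] M [-0.07  0.14  0.  ] gw 0.0138 gf 25.0 psi 52.0
```

```bash
python3 - <<'E'
from h import *
from workcell import robot
C=[.473,-.0554]
for p in(46,39,32,25,18,11,5,0):
    z=.128-.003*np.clip((39-p)/35,0,1)
    robot.move_l(C+[z],down(p),feed=.03); log(robot,p)
    s=robot.read_state()
    if abs(s["moment"][2])>1 or np.linalg.norm(s["force"])>20: print("stop");break
E
```

```text
46 7.97 pos [ 0.4731 -0.0554  0.128 ] F [-0.2 -0.4  1.3] M [-0.07  0.14  0.01] gw 0.014 gf 25.0 psi 46.1
39 8.25 pos [ 0.473  -0.0554  0.128 ] F [0.7 0.3 0.7] M [-0.06  0.16 -0.04] gw 0.0135 gf 25.0 psi 39.2
32 8.53 pos [ 0.4734 -0.0555  0.1278] F [-0.6  0.4  3.4] M [-0.07  0.16 -0.06] gw 0.0141 gf 25.0 psi 32.3
25 8.8 pos [ 0.4734 -0.0555  0.1272] F [0.1 0.3 4.5] M [-0.14  0.1  -0.12] gw 0.014 gf 25.0 psi 25.3
18 9.07 pos [ 0.4734 -0.0554  0.1266] F [-0.1  0.6  5.2] M [-0.05  0.12 -0.11] gw 0.0137 gf 25.0 psi 18.3
11 9.35 pos [ 0.4734 -0.0554  0.1259] F [-0.1 -0.7  6.7] M [-0.06  0.07 -0.16] gw 0.0138 gf 25.0 psi 11.2
5 9.61 pos [ 0.4734 -0.0555  0.1254] F [-1.  -0.2  5.8] M [-0.    0.05 -0.17] gw 0.0137 gf 25.0 psi 5.3
0 9.86 pos [ 0.4732 -0.0554  0.1251] F [ 0.4 -0.5  3.9] M [-0.08  0.   -0.1 ] gw 0.0139 gf 25.0 psi 0.3
```

```bash
python3 - <<'E'
from h import *
from workcell import robot
C=[.473,-.0554]
for p in(-2,-4,-6,-7,-8,-9,-10,-11,-12,-13,-14,-15):
    robot.move_l(C+[.125],down(p),feed=.02); robot.sleep(.1); log(robot,p)
    if abs(robot.read_state()["moment"][2])>.6: print("stop");break
E
```

```text
-2 10.21 pos [ 0.4731 -0.0555  0.125 ] F [ 1.1 -1.2  3.8] M [-0.16 -0.03  0.06] gw 0.0134 gf 25.0 psi -1.9
-4 10.56 pos [ 0.4731 -0.0556  0.125 ] F [ 1.6 -2.6  2.2] M [-0.25 -0.07 -0.  ] gw 0.0138 gf 25.0 psi -3.9
-6 10.91 pos [ 0.473  -0.0556  0.125 ] F [ 1.7 -2.9  2.2] M [-0.43 -0.13  0.04] gw 0.0139 gf 25.0 psi -6.0
-7 11.26 pos [ 0.473  -0.0557  0.125 ] F [ 1.9 -3.8  2.3] M [-0.69  0.02  0.17] gw 0.0137 gf 25.0 psi -7.0
-8 11.61 pos [ 0.4729 -0.0557  0.125 ] F [-0.6 -4.6  2.4] M [-0.8   0.04  0.36] gw 0.0139 gf 25.0 psi -8.0
-9 11.96 pos [ 0.4729 -0.0557  0.125 ] F [ 0.3 -5.4  2.5] M [-0.87  0.05  0.5 ] gw 0.0137 gf 25.0 psi -8.9
-10 12.31 pos [ 0.473  -0.0558  0.125 ] F [ 0.3 -4.8  2.2] M [-0.84 -0.01  0.58] gw 0.0141 gf 25.0 psi -9.9
-11 12.66 pos [ 0.4731 -0.0558  0.125 ] F [ 1.4 -4.1  2.2] M [-0.85 -0.03  0.63] gw 0.0142 gf 25.0 psi -10.9
stop
```

```bash
python3 - <<'E'
from h import *
from workcell import robot
robot.gripper_to(.04); robot.gripper_to(.088)
C=[.473,-.0554]
robot.move_l(C+[.21],feed=.15); robot.move_l([.49,-.055,.28],down(-10),feed=.2)
w=wrist(robot); log(robot)
robot.reach([.45,.25,.30],down(-8)); a=robot.get_image("top"); b=robot.get_image("side"); log(robot)
pickle.dump((w,a,b),open("d1.pkl","wb"))
A=cv2.resize(a["color"][205:270,275:340],(400,400),interpolation=cv2.INTER_CUBIC)
W=cv2.resize(w["color"][80:230,250:400],(400,400),interpolation=cv2.INTER_CUBIC)
cv2.imwrite("pics/c1.png",np.hstack([A,W])[:,:,::-1])
cv2.imwrite("pics/s1.png",b["color"][:,:,::-1])
c=w["color"].astype(int); wh=((c.min(2)>140)&(c.max(2)-c.min(2)<30)).astype(np.uint8)
u,v=cv2.projectPoints(np.array([[.473,-.0554,.123]]),cv2.Rodrigues(w["R"])[0],w["t"],np.array([[w["fx"],0,w["cx"]],[0,w["fy"],w["cy"]],[0,0,1]]),np.array(w["dist_coeffs"]))[0].ravel();print(u,v)
yy,xx=np.mgrid[:400,:640]; near=np.hypot(xx-u,yy-v)<45
P=points(w,near&(c.max(2)<80)); P=P[np.hypot(P[:,0]-.473,P[:,1]+.0554)<.035]; T=P[P[:,2]>.138]
m=T[:,:2].mean(0); ev=np.linalg.svd(T[:,:2]-m,full_matrices=False)[2][0]
print("bar",m,np.percentile(T[:,2],[50,95]),"ang",np.degrees(np.arctan2(ev[1],ev[0])))
P=points(w,near&(wh>0)); print("lid top z",np.median(P[:,2]))
E
```

```text
15.32 pos [ 0.4887 -0.0548  0.2777] F [-0.9  0.2  0. ] M [0.03 0.14 0.04] gw 0.088 gf 0.0 psi -10.0
 16.59 pos [0.4504 0.2488 0.2997] F [-0.5  0.1  1.4] M [-0.02  0.11  0.04] gw 0.088 gf 0.0 psi -8.1
325.7540025527015 204.9477639205983
bar [ 0.48257886 -0.05651785] [0.14663664 0.14796113] ang 174.68855865077933
lid top z 0.12295294302276963
```

View pics/c1.png

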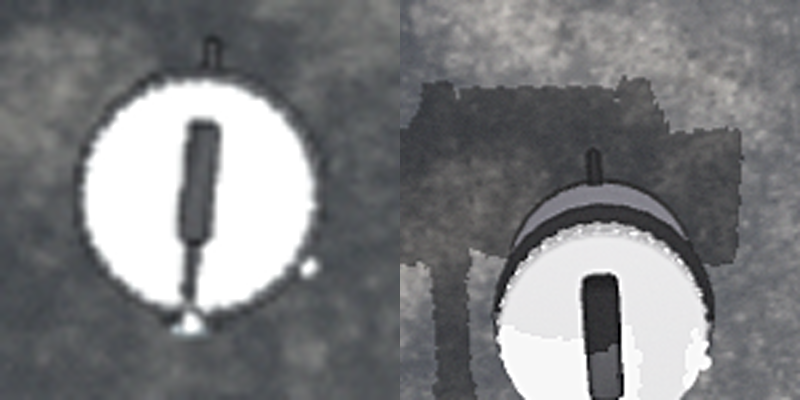

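View pics/s1.png

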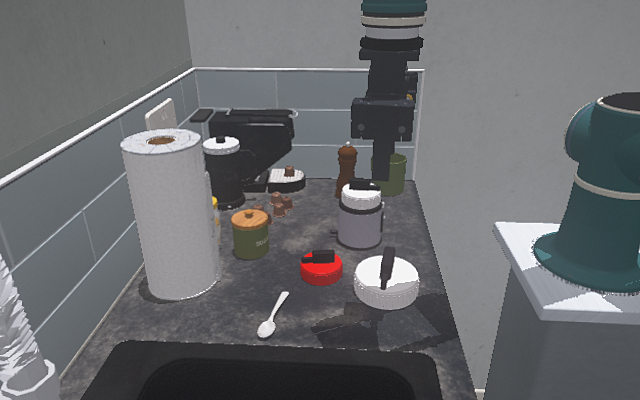

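The crop shows the nose (189,300) pointing at the bar mark (190,322). The lid top is at z = 0.123, which is the closed height, and the stop was felt. The side view shows the pot (250,235) and mill (347,172) still standing where they were. The arm is clear, so I'm handing in.

```bash
python3 -c "
from workcell import robot
print(robot.sign_off())"
```

```text
the job is handed in; nothing more can be done
None
```

The job is handed in: I turned the lid back to the dot, where it dropped 12 mm, then screwed it clockwise to the stop. It sits at its closed height (lid top at 0.123 m) with the nose over the front mark, the arm is clear, and the pot and mill are untouched.

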